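# Unstack the rinsed mask kit and put each piece in its own place

## Task

Take the two piles of rinsed mask kit apart and put every piece in the middle of its own place: the long lens case on the chrome wire cradle, the spares tin in the wooden tray, the mask lens in the clear acrylic tray, the gel pot in the round steel dish and the snap clip lying flat on the cork coaster. The case, the tin and the lens lie lengthwise in their places, and everything stays right way up, as it is in the piles. Set each piece down, do not drop it, and let go of it.

Things in the scene. Friction and masses are not known exactly. Their poses are not given: they have to be found in the camera images.
- lens_case: Hard grey case with fully rounded ends (pill outline), shut, moved as one piece: 150 long (its x) x 62 wide (its y) x 30 high, flat top and bottom. Origin: centre of the underside, z up. It is always the bottom of a pile, standing on the ledge (surface z = 0). Mass 0.13 to 0.23 kg.
- spares_tin: Plain rectangular aluminium tin with a flat lid, shut, moved as one piece: 104 long (x) x 66 wide (y) x 30 high. Origin: centre of the underside, z up. It is always the bottom of the other pile, standing on the ledge. Mass 0.14 to 0.26 kg.
- mask_lens: One mask lens: a glass pane flush with the top of a dark firm silicone rim, outline a rounded oblong with slanted corners, 70 long (x) x 52 wide (y) x 20 high; its two long sides (at y = +-26) are straight and parallel for x from -20 to 20. Origin: centre of the underside, z up. It starts on top of the lens case or of the tin, at any yaw. About 0.07 kg.
- gel_pot: Round screw-lid pot of frosted white plastic, 56 diameter x 20 high, flat top. Origin: centre of the underside, z up. It starts on top of whichever of case and tin does not carry the lens. About 0.07 kg.
- clip: Aluminium snap clip lying flat, an oval ring of 9 mm round bar, 66 long (x) x 38 wide (y, over the outside) x 9 high; the two long sides are straight for x from -14 to 14. Origin: centre of the underside, z up. It starts on top of the lens or of the pot, so that one pile has three pieces and the other two; its underside is then 50 above the ledge. About 0.045 kg.
- wire_cradle: Place of the lens case: low fixed rack of 6 mm chrome wire, 176 long (x) x 90 wide (y). Two lengthwise wires carry the case, underside 12 above the ledge; four upright corner wires at x = +-50, y = +-42, 25 high, leave 78 between them across y (the case is 62 wide). Open between x = -45 and 45 along both sides. Origin: centre of its underside on the ledge.
- wood_tray: Place of the spares tin: fixed wooden tray, 134 (x) x 96 (y) outside, walls 5 thick, inside 124 x 86, inner floor 5 above the ledge, rim 11 above the ledge (6 above the floor). Origin: centre of its underside on the ledge.
- acrylic_tray: Place of the mask lens: fixed clear acrylic tray, 96 (x) x 78 (y) outside, walls 4 thick, inside 88 x 70, inner floor 4 above the ledge, rim 9 above the ledge (5 above the floor). Origin: centre of its underside on the ledge.
- steel_dish: Place of the gel pot: fixed round shallow steel dish, 82 outside diameter, wall 3, inside diameter 76, inner floor 4 above the ledge, rim 9 above the ledge. Origin: centre of its underside on the ledge.
- cork_coaster: Place of the clip: fixed flat round cork coaster, 96 diameter, 5 thick, no rim. Origin: centre of its underside on the ledge, so its top is 5 above it.

How it is judged:
By the outcome, as a careful person would: the job done as asked, in the order asked, and still so for the second after the job is handed in, with the robot touching nothing.
It also fails if it takes over 123 s, if anything falls off the work surface, if the arm or the gripper's body presses on something with over 40 N, if the wrist force passes 120 N, or if a joint passes its speed limit or range.

## Robot

A 7-joint arm with a two-finger parallel gripper is mounted at the origin on the work surface. World frame = base frame: x ahead of the robot, y to its left, z up, the work surface at z = 0. Lengths are in m, angles in rad, forces in N, time in s.
With the tool pointing down it reaches from about 0.4 to 0.85 m from the base axis. Payload 10.4 kg.
Tool frame: the origin (TCP) lies between the finger pads; the fingertips stand 22 mm ahead of it and the grasp point (between the pads) lies 3 mm ahead of it (r.nose_length is the distance from the TCP to the fingertips, in m); z points along the fingers, y is the line along which they close (so a half turn about z gives the same grasp; the last joint's range is limited). The gripper opens to 87 mm and grips with 3 to 60 N. Pads are 19 mm wide; open, the fingers measure 117 mm over their backs; the gripper's body (75 mm by 190 mm) begins 51 mm behind the grasp point.
Start: joints at [1.135, 0.332, -0.065, 1.46, 0.022, 1.35, -0.088], TCP at [0.251, -0.573, 0.245] pointing down, gripper open.
Joint ranges: [-2.6, 2.6], [-0.5, 2.12], [-1.47, 1.34], [0.16, 2.42], [-1.27, 4.41], [0.06, 2.06], [-2.6, 2.6]. Speed limits (rad/s): [2.22, 2.22, 2.79, 2.79, 3.14, 3.14, 3.14].

## Interface

Orientations are given as a unit quaternion [x, y, z, w].
In Python, from bench import readout, cams, r gives the robot as it stands. The module is installed in compiled form; this text tells all that it offers.
- The arm moves only by the tool step_arm, never from a script. Its argument "deltas" is a list that holds one entry, the list of rows, each a list of 7 numbers: the turn, a rotation vector about the tool's x, y, z in rad, then the shift along the tool's x, y, z in m, then the opening in per cent of the stroke, from 0 (shut) to 100 (fully open). A call has 1 to 20 rows; each row is the pose to reach, as a shift and turn from the pose commanded when the call began, along the tool's axes at that moment; what a row does not reach only later rows make up. A row lasts 1/8 s, in which the tool goes at most 62.5 mm and 10.7 degrees, less where a joint would pass 70% of its speed; a pose out of reach is approached as far as the arm can. A call with a gripper value outside its range is refused whole. The fingers move at their own pace and stop on an object; "squeeze" is the grip in N (left out, the last holds). Time passes only in rows, so rows that repeat a pose let the fingers close. It gives the time, the measured TCP pose, the force, the opening and the grip force at its end, in the units of the state.
- readout.read_state(): the state, without advancing time (a new reading comes with each control period).
- cams.camera(name): name is "side" or "top" or "wrist"; returns a dict with "img" (400x640x3 uint8, red, green, blue), "fx", "fy", "cx", "cy" (pixels), "origin" and "rotation" of the camera in the world; the wrist camera has in their place "T_tool_cam" (4x4, takes a point from camera to tool coordinates, whose origin is the TCP and whose axes are the flange's). Camera axes: x right, y up, looking along -z (the intrinsics and any distortion apply to the point x, -y, -z); pixel columns grow to the right and rows downward; lengths in m; the calibration is good to about 2 mm. A picture is of the moment at which its call begins: read the wrist's pose just before it. There is no depth.
- r.close_job(): hands the job in; it is judged then, once.
The state is a dict: "time": time; "joint_positions": joint angles; "joint_vel": joint speeds; "joint_torque": joint torques, N m; "ee_pos": TCP position; "eef_rot": TCP orientation; "ft_force": force on the tool from outside, world axes, zero at the start; "torque": the same for the moment, N m; "width": finger opening in m; "grip_force": force on a finger pad.
Only numpy, scipy, OpenCV 4.12 (cv2) and the standard library are available. Lean on these libraries where they do the work, as an engineer would, in place of code of your own. Each camera call takes 0.05 s, during which the arm holds its last target. There are 200 camera calls.

## Working session

There is one attempt and no reset: what is moved stays moved. The work goes in short steps, Python scripts to look and compute and a tool call to move; the robot and the scene stay as the last step left them, time stands still between calls to the robot, and variables do not carry over. Pictures are saved under pics/ and viewed, at most 14 in all, crops included, and the job is handed in when it is done.

Besides the shell and the picture viewer there is one more tool, called after "Request:" as name([rows], argument=value, ...), one row to a line, values as JSON. step_arm: Moves the arm, as the interface text tells. Its arguments: {"type":"object","properties":{"deltas":{"type":"array"},"squeeze":{"type":"number"}},"required":["deltas"]}

```bash
mkdir -p pics; python3 - <<'E'
from bench import readout, cams, r
import cv2, numpy as np
np.set_printoptions(precision=4,suppress=True)
s=readout.read_state(); print({k:np.round(v,4) for k,v in s.items()}, r.nose_length)
for n in ["top","side"]:
    c=cams.camera(n); cv2.imwrite(f"pics/{n}0.png",c["img"][:,:,::-1])
    print({k:v for k,v in c.items() if k!="img"})
c=cams.camera("wrist"); print({k:v for k,v in c.items() if k!="img"})
E
```

```text
{'time': np.float64(0.0), 'joint_positions': array([ 1.1354,  0.3329, -0.0647,  1.461 ,  0.0216,  1.3499, -0.0885]), 'joint_vel': array([ 0.002 ,  0.0001, -0.0003, -0.001 , -0.0004,  0.0022, -0.0009]), 'joint_torque': array([  0.0002, -62.3245,   0.0249, -38.9898,  -0.0611,   0.0397,
         0.0002]), 'ee_pos': array([ 0.2506, -0.5722,  0.2437]), 'eef_rot': array([ 0.9788,  0.2049, -0.0002, -0.0007]), 'ft_force': array([-0.2039,  0.4233,  0.1627]), 'torque': array([0.0064, 0.0199, 0.0002]), 'grip_force': np.float64(0.0), 'width': np.float64(0.0869)} 0.022
{'fx': 457.39732278005914, 'fy': 457.39732278005914, 'cx': 314.8777758306684, 'cy': 200.43478352779542, 'origin': array([ 0.4197, -0.0018,  1.2174]), 'rotation': array([ 0.0437, -0.0295, -0.7043,  0.708 ])}
{'fx': 439.3231908109306, 'fy': 439.3231908109306, 'cx': 315.14586261031377, 'cy': 199.87334286963952, 'origin': array([0.0012, 0.7632, 0.6666]), 'rotation': array([-0.1456,  0.4566,  0.8414, -0.2496])}
{'fx': 317.23337540657275, 'fy': 317.23337540657275, 'cx': 315.6560710903404, 'cy': 197.480123783937, 'T_tool_cam': array([[ 0.0001,  0.9694,  0.2456,  0.0672],
       [ 1.    , -0.0002,  0.0003, -0.0006],
       [ 0.0003,  0.2456, -0.9694, -0.1414],
       [ 0.    ,  0.    ,  0.    ,  1.    ]])}
```

View pics/top0.png

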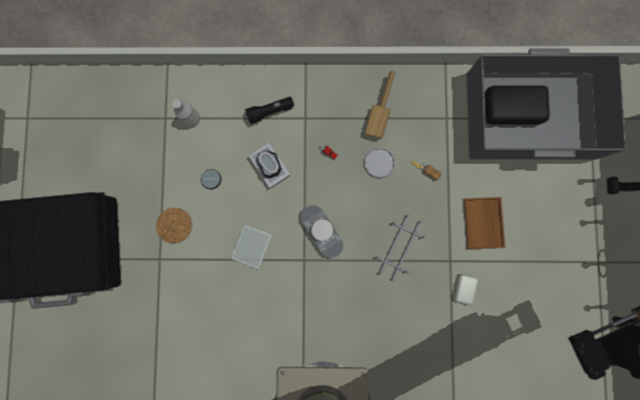

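View pics/side0.png

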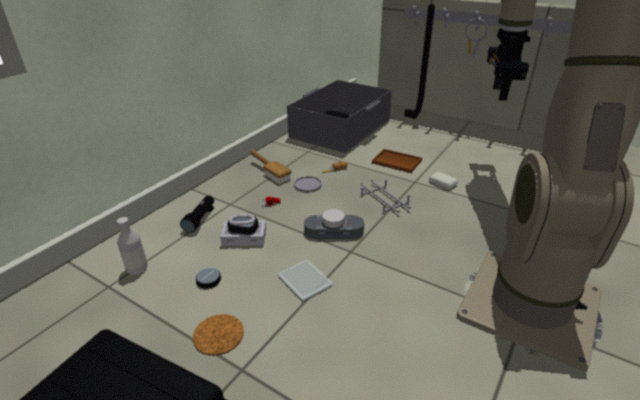

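The top view shows the tin, lens and clip pile at about (269,165) and the case with the pot at (321,230). The places are: coaster (174,225), acrylic tray (251,246), cradle (400,247), wooden tray (484,223) and dish (379,163). The other items (bottle, torch, brush, soap, small round tin, red and brass bits) are clutter.

```bash
cat > h.py <<'E'
from bench import readout, cams, r
import cv2, numpy as np
from scipy.spatial.transform import Rotation as R
np.set_printoptions(precision=4,suppress=True)
def look(name):
    s=readout.read_state(); c=cams.camera(name)
    if name=="wrist":
        Rt=R.from_quat(s["eef_rot"]).as_matrix(); T=np.array(c["T_tool_cam"])
        c["o"]=np.array(s["ee_pos"])+Rt@T[:3,3]; c["R"]=Rt@T[:3,:3]
    else: c["o"]=np.array(c["origin"]); c["R"]=R.from_quat(c["rotation"]).as_matrix()
    return c
def px2w(c,p,z):
    p=np.atleast_2d(np.asarray(p,float))
    d=np.c_[(p[:,0]-c["cx"])/c["fx"],-(p[:,1]-c["cy"])/c["fy"],-np.ones(len(p))]@c["R"].T
    return c["o"]+d*((z-c["o"][2])/d[:,2])[:,None]
def w2px(c,P):
    q=(np.atleast_2d(P)-c["o"])@c["R"]
    return np.c_[c["cx"]-c["fx"]*q[:,0]/q[:,2], c["cy"]+c["fy"]*q[:,1]/q[:,2]]
def rectify(c,x0,x1,y0,y1,z,s=1000):
    # metric bird view at height z: row grows with -x, column grows with -y ; s px per m
    w,h=int((y1-y0)*s),int((x1-x0)*s)
    yy,xx=np.meshgrid(y1-(np.arange(w)+.5)/s, x1-(np.arange(h)+.5)/s)
    m=w2px(c,np.c_[xx.ravel(),yy.ravel(),np.full(w*h,z)]).reshape(h,w,2).astype(np.float32)
    return cv2.remap(c["img"],m,None,cv2.INTER_CUBIC)[:,:,::-1].copy()
def tool(P,yaw_y=None):
    """shift (tool axes) to world point P of TCP, and z turn so that the closing line (tool y) lies along world angle yaw_y"""
    s=readout.read_state(); Rt=R.from_quat(s["eef_rot"]).as_matrix()
    d=Rt.T@(np.array(P)-s["ee_pos"]); a=None
    if yaw_y is not None:
        v=Rt.T@[np.cos(yaw_y),np.sin(yaw_y),0]; a=np.arctan2(-v[0],v[1]); a=(a+np.pi/2)%np.pi-np.pi/2
    return d,a
E
python3 - <<'E'
from h import *
c=look("top")
for n,p,z in [("tin pile",(269,165),.05),("case",(321,230),.03),("pot",(321,230),.05),("coaster",(174,225),.005),("acr",(251.5,246.5),.009),("cradle",(400,247),.012),("wood",(484,223),.011),("dish",(379,163),.009)]:
    print(n,px2w(c,p,z)[0])
cv2.imwrite("pics/rect.png",rectify(c,.28,.66,-.48,.42,.01,880))
E
```

```text
tin pile [0.6328 0.1417 0.05  ]
case [0.466  0.0062 0.03  ]
pot [0.4653 0.006  0.05  ]
coaster [0.4782 0.3984 0.005 ]
acr [0.4224 0.1893 0.009 ]
cradle [ 0.4235 -0.2003  0.012 ]
wood [ 0.4875 -0.4206  0.011 ]
dish [ 0.6465 -0.1478  0.009 ]
```

View pics/rect.png

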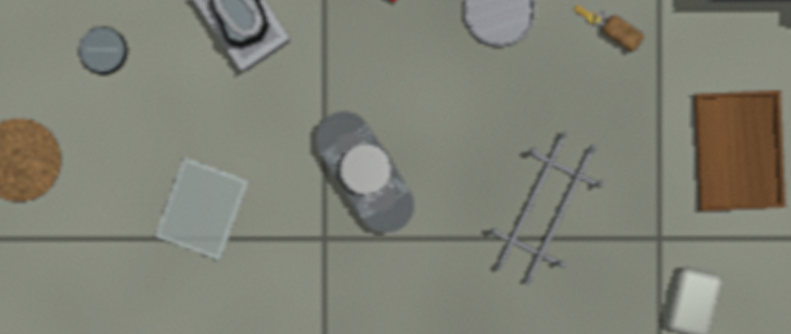

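The rectified view matches the given sizes. I'll take closer views with the wrist camera, starting on the right-hand side.

Request:
step_arm([
  [[0,0,0.412,0.345,-0.168,-0.03,100],[0,0,0.412,0.345,-0.168,-0.03,100],[0,0,0.412,0.345,-0.168,-0.03,100],[0,0,0.412,0.345,-0.168,-0.03,100],[0,0,0.412,0.345,-0.168,-0.03,100],[0,0,0.412,0.345,-0.168,-0.03,100],[0,0,0.412,0.345,-0.168,-0.03,100],[0,0,0.412,0.345,-0.168,-0.03,100]],
], squeeze=15)

```text
time: 1.2
ee_pos: [0.4997, -0.2796, 0.2744]
eef_rot: [1.0, 0.001, -0.0, -0.0]
ft_force: [-1.4, -0.9, -0.6]
width: 0.0869
grip_force: 0.0
```

```bash
python3 - <<'E'
from h import *
s=readout.read_state(); print(s["time"],s["ee_pos"],s["eef_rot"],s["joint_positions"])
c=look("wrist"); np.savez("vA.npz",**c)
cv2.imwrite("pics/A.png",rectify(c,.3,.72,-.52,0,.01,1500))
E
```

```text
1.2 [ 0.4997 -0.2796  0.2744] [ 1.      0.0013 -0.0001 -0.    ] [ 0.6502  0.2159 -0.2577  1.5486  0.0556  1.3846 -1.1801]
```

View pics/A.png

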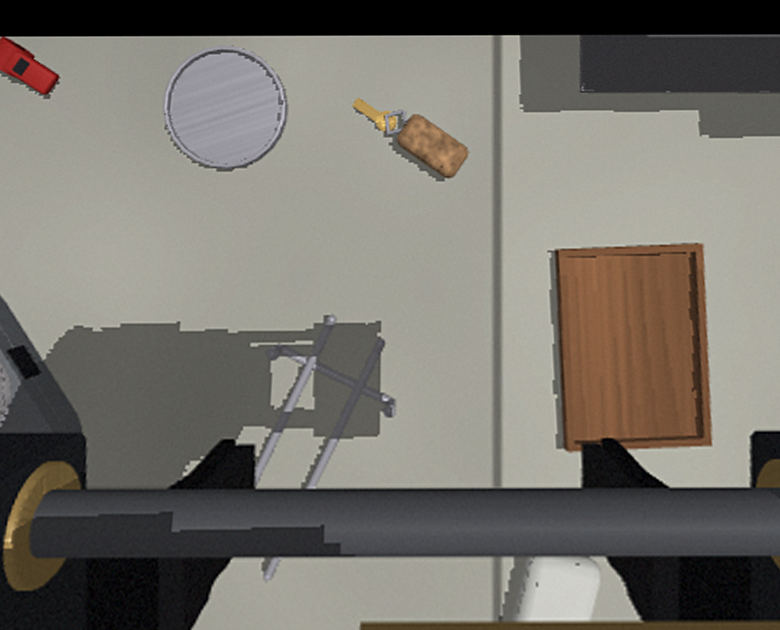

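Measured in this metric view (1500 px/m):
- **Dish:** centre (225,108), which gives (0.648, -0.150); its diameter reads 81 mm.
- **Wooden tray:** centre (634,347), which gives (0.4887, -0.4227), long axis +2.4°; its size reads 97 x 134.
- **Cradle:** partly hidden, about (0.421, -0.200), axis -25.5°.

Next I'll look from the centre-left.

Request:
step_arm([
  [[0,0,0,-0.07,-0.36,-0.02,100],[0,0,0,-0.07,-0.36,-0.02,100],[0,0,0,-0.07,-0.36,-0.02,100],[0,0,0,-0.07,-0.36,-0.02,100],[0,0,0,-0.07,-0.36,-0.02,100],[0,0,0,-0.07,-0.36,-0.02,100],[0,0,0,-0.07,-0.36,-0.02,100],[0,0,0,-0.07,-0.36,-0.02,100]],
])

```text
time: 2.25
ee_pos: [0.4293, 0.0775, 0.2944]
eef_rot: [1.0, -0.001, -0.0, 0.0]
ft_force: [0.4, -0.9, 0.4]
width: 0.0872
grip_force: 0.0
```

```bash
python3 - <<'E'
from h import *
s=readout.read_state(); print(s["time"],s["ee_pos"],s["eef_rot"],s["joint_positions"])
c=look("wrist"); np.savez("vB.npz",**c)
cv2.imwrite("pics/B.png",rectify(c,.33,.68,-.28,.47,.01,1060))
E
```

```text
2.25 [0.4293 0.0775 0.2944] [ 1.     -0.0011 -0.      0.0003] [ 0.3482 -0.0947 -0.5823  1.8177 -0.0521  1.4035 -1.7963]
```

View pics/B.png

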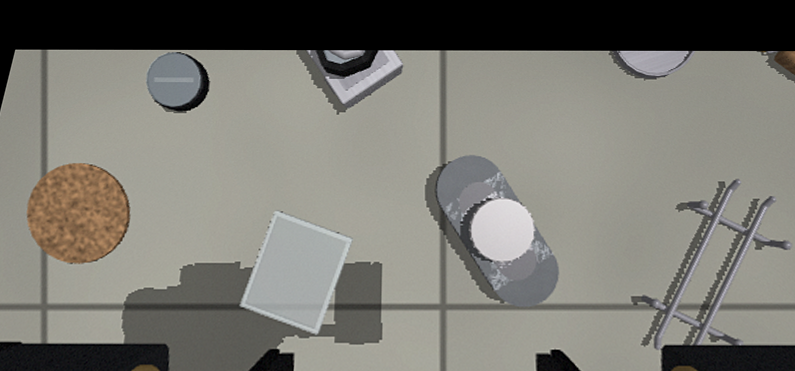

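Measured in this view (1060 px/m):
- **Coaster:** centre (78,213), which gives (0.4786, 0.396); its diameter reads 95 mm.
- **Acrylic tray:** centre (296,272), which gives (0.4234, 0.191), axis -20.5°.
- **Cradle:** centre (715,273), axis -25°.
- **Pot top:** (502,230).
- **Case ends:** (472,188) and (527,275).

Now a close look at the three-piece pile.

Request:
step_arm([
  [[0,0,0,0.16,-0.062,0.06,100],[0,0,0,0.16,-0.062,0.06,100],[0,0,0,0.16,-0.062,0.06,100],[0,0,0,0.16,-0.062,0.06,100],[0,0,0,0.16,-0.062,0.06,100],[0,0,0,0.16,-0.062,0.06,100]],
])

```text
time: 3.05
ee_pos: [0.5889, 0.1407, 0.236]
eef_rot: [1.0, -0.0, 0.001, 0.0]
ft_force: [-0.3, 1.2, 0.6]
width: 0.0865
grip_force: 0.0
```

```bash
python3 - <<'E'
from h import *
c=dict(np.load("vB.npz"))
def B(col,row,z):
    P=np.array([[.68-row/1060,.47-col/1060,.01]]); return px2w(c,w2px(c,P),z)[0]
print("pot",B(502,230,.05)); a,b=B(472,188,.03),B(527,275,.03); print("case",a,b,(a+b)/2,np.linalg.norm(a-b),np.degrees(np.arctan2(*(a-b)[[1,0]])))
s=readout.read_state(); print(s["time"],s["ee_pos"],s["eef_rot"],s["joint_positions"])
c=look("wrist"); np.savez("vC.npz",**c)
cv2.imwrite("pics/C.png",rectify(c,.55,.72,.04,.24,.05,3500))
E
```

```text
pot [0.4661 0.0041 0.05  ]
case [0.5023 0.0272 0.03  ] [ 0.4241 -0.0222  0.03  ] [0.4632 0.0025 0.03  ] 0.09254067790061149 32.300415510402594
3.05 [0.5889 0.1407 0.236 ] [ 1.     -0.0003  0.0011  0.0005] [ 0.1958  0.3615 -0.6443  1.5024  0.2213  1.3492 -2.0371]
```

View pics/C.png

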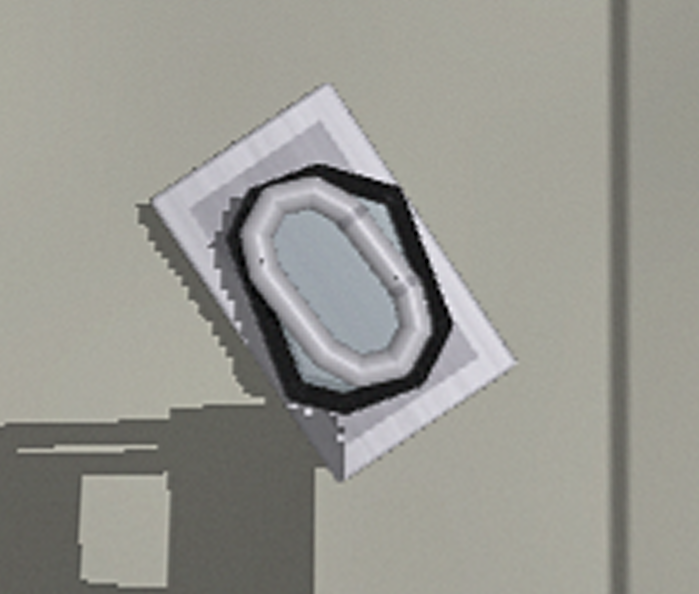

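The pile seen at 3500 px/m: tin top corners (328,83), (152,203), (517,360), (343,480), so its axis is about 34°. The lens rim centre is near (340,286) with axis about 20°. The clip centre is near (336,281) with axis about 36°. I'll refine these numerically.

```bash
cat >> h.py <<'E'
def fit_clip(c,x,y,a,z,span=.012):
    from scipy.optimize import differential_evolution as DE
    g=cv2.cvtColor(c["img"],cv2.COLOR_RGB2GRAY).astype(np.float32)
    u,v=np.meshgrid(np.arange(-.042,.042,.001),np.arange(-.03,.03,.001)); u,v=u.ravel(),v.ravel()
    d=np.abs(np.hypot(np.maximum(np.abs(u)-.014,0),v)-.0145)
    inn=d<.0037; out=(d>.0053)&(d<.009)
    def f(p):
        ca,sa=np.cos(p[2]),np.sin(p[2])
        q=w2px(c,np.c_[p[0]+u*ca-v*sa,p[1]+u*sa+v*ca,np.full(len(u),z)]).astype(np.float32)
        I=cv2.remap(g,q[:,None,:],None,cv2.INTER_LINEAR).ravel()
        return I[out].mean()-I[inn].mean()
    s=DE(f,[(x-span,x+span),(y-span,y+span),(a-.6,a+.6)],seed=1,maxiter=60)
    return s.x,s.fun
E
python3 - <<'E'
from h import *
c=dict(np.load("vC.npz"))
def C(col,row,z):
    P=np.array([[.72-row/3500,.24-col/3500,.05]]); return px2w(c,w2px(c,P),z)[0]
print("tin",C(334.5,281.5,.03),"lens",C(340,286,.05))
p,f=fit_clip(c,.639,.144,.63,.0545); print("clip",p,np.degrees(p[2]),f)
im=rectify(c,.55,.72,.04,.24,.05,3500); m=((im.max(2)<70)*255).astype(np.uint8)
m[:150]=0;m[420:]=0;m[:,:215]=0;m[:,470:]=0
m=cv2.morphologyEx(m,cv2.MORPH_OPEN,np.ones((5,5)))
k=max(cv2.findContours(m,0,1)[0],key=cv2.contourArea); q=cv2.minAreaRect(k); M=cv2.moments(cv2.convexHull(k))
print("lens",q,np.array(q[1])/3.5,C(*q[0],.05),C(M["m10"]/M["m00"],M["m01"]/M["m00"],.05))
print(tool([p[0],p[1],.12],p[2]+np.pi/2))
E
```

```text
tin [0.6386 0.1446 0.03  ] lens [0.6383 0.1429 0.05  ]
clip [0.6393 0.1434 0.558 ] 31.96918454973982 -67.63155
lens ((340.22503662109375, 285.120361328125), (244.93959045410156, 182.56175231933594), 68.90766143798828) [69.9827 52.1605] [0.6385 0.1428 0.05  ] [0.6379 0.1433 0.05  ]
(array([ 0.05  , -0.0026,  0.1163]), np.float64(-0.5582259206714761))
```

Request:
step_arm([
  [[0,0,-0.187,0.05,-0.003,0.05,100],[0,0,-0.373,0.05,-0.003,0.1,100],[0,0,-0.558,0.05,-0.003,0.135,100],[0,0,-0.558,0.05,-0.003,0.135,100],[0,0,-0.558,0.05,-0.003,0.135,100]],
])

```text
time: 3.72
ee_pos: [0.64, 0.1449, 0.1023]
eef_rot: [0.962, 0.274, 0.002, 0.0]
ft_force: [0.8, 0.0, 0.4]
width: 0.0871
grip_force: 0.0
```

```bash
python3 - <<'E'
from h import *
print(tool([.6393,.1434,.074],.558+np.pi/2),readout.read_state()["ee_pos"])
E
```

```text
(array([-0.0015,  0.0009,  0.0283]), np.float64(-0.0036928281364811966)) [0.64   0.1449 0.1023]
```

Request:
step_arm([
  [[0,0,0,-0.001,0.001,0.015,100],[0,0,0,-0.001,0.001,0.025,100],[0,0,0,-0.001,0.001,0.025,100],[0,0,0,-0.001,0.001,0.025,100]],
])

```text
time: 4.22
ee_pos: [0.6388, 0.1437, 0.0747]
eef_rot: [0.961, 0.276, 0.0, -0.0]
ft_force: [-0.4, -0.1, 0.1]
width: 0.0869
grip_force: 0.0
```

```bash
python3 - <<'E'
from h import *
print(tool([.6393,.1434,.074],.558+np.pi/2),readout.read_state()["ee_pos"],readout.read_state()["joint_vel"])
E
```

```text
(array([0.0003, 0.0005, 0.0007]), np.float64(0.0006675313369486346)) [0.6388 0.1437 0.0747] [ 0.0006 -0.0045 -0.0037 -0.0024 -0.0011 -0.0005  0.0008]
```

Request:
step_arm([
  [[0,0,0,0,0,0.0005,0],[0,0,0,0,0,0.0005,0],[0,0,0,0,0,0.0005,0],[0,0,0,0,0,0.0005,0],[0,0,0,0,0,0.0005,0],[0,0,0,0,0,0.0005,0],[0,0,0,0,0,-0.02,0],[0,0,0,0,0,-0.06,0],[0,0,0,0,0,-0.06,0]],
], squeeze=12)

```text
time: 5.35
ee_pos: [0.6407, 0.1446, 0.1396]
eef_rot: [0.961, 0.276, 0.003, 0.0]
ft_force: [1.3, 0.2, -0.4]
width: 0.038
grip_force: 11.7
```

```bash
python3 - <<'E'
from h import *
print(tool([.4786,.396,.1]),readout.read_state()["ee_pos"],readout.read_state()["joint_positions"])
c=look("wrist"); np.savez("vD.npz",**c)
s=readout.read_state(); im=rectify(c,.55,.72,.04,.24,.05,3500)
cv2.imwrite("pics/D.png",c["img"][:,:,::-1])
E
```

```text
(array([-0.0044, -0.2992,  0.0389]), None) [0.6407 0.1446 0.1396] [ 0.2079  0.5653 -0.6965  1.4719  0.374   1.2327 -1.5459]
```

View pics/D.png

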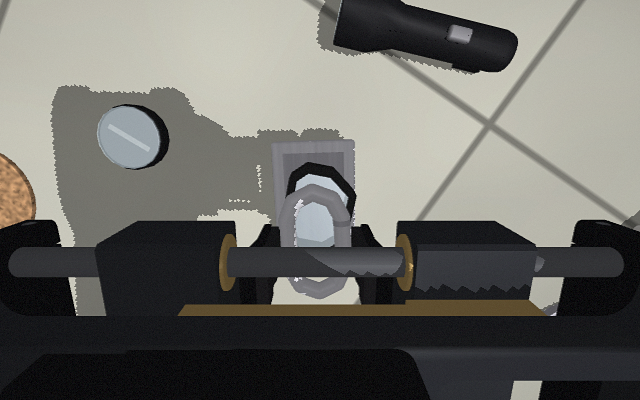

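The clip is held level; its width reads 38 mm. On to the coaster.

Request:
step_arm([
  [[0,0,0,-0.004,-0.06,0,0],[0,0,0,-0.004,-0.12,0,0],[0,0,0,-0.004,-0.18,0,0],[0,0,0,-0.004,-0.24,0.02,0],[0,0,0,-0.004,-0.29,0.05,0],[0,0,0,-0.004,-0.299,0.08,0],[0,0,0,-0.004,-0.299,0.09,0],[0,0,0,-0.004,-0.299,0.09,0],[0,0,0,-0.004,-0.299,0.09,0]],
])

```text
time: 6.52
ee_pos: [0.4782, 0.3944, 0.0457]
eef_rot: [0.961, 0.275, 0.001, -0.0]
ft_force: [-0.4, 0.3, -0.9]
width: 0.0381
grip_force: 11.7
```

```bash
python3 - <<'E'
from h import *
print(tool([.4786,.396,.0295]),readout.read_state()["ee_pos"],readout.read_state()["joint_vel"])
E
```

```text
(array([ 0.0012, -0.0012,  0.0162]), None) [0.4782 0.3944 0.0457] [-0.0016 -0.0036 -0.0055 -0.0004  0.0018 -0.0046 -0.0022]
```

Request:
step_arm([
  [[0,0,0,0.001,-0.001,0.008,0],[0,0,0,0.001,-0.001,0.0145,0],[0,0,0,0.001,-0.001,0.0155,0],[0,0,0,0.001,-0.001,0.0155,0]],
])

```text
time: 7.02
ee_pos: [0.4772, 0.3962, 0.029]
eef_rot: [0.961, 0.276, -0.0, 0.0]
ft_force: [-0.5, 0.6, -0.8]
width: 0.0379
grip_force: 11.7
```

Request:
step_arm([
  [[0,0,0,0,0,0,70],[0,0,0,0,0,0,70],[0,0,0,0,0,0,70],[0,0,0,0,0,0,70],[0,0,0,0,0,-0.02,70],[0,0,0,0,0,-0.06,100],[0,0,0.06,0.003,0.06,-0.09,100],[0,0,0.19,0.003,0.12,-0.09,100],[0,0,0.19,0.003,0.18,-0.09,100],[0,0,0.19,0.003,0.24,-0.09,100],[0,0,0.19,0.003,0.3,-0.09,100],[0,0,0.19,0.003,0.3,-0.08,100],[0,0,0.19,0.003,0.3,-0.06,100],[0,0,0.19,0.003,0.3,-0.06,100]],
])

```text
time: 8.78
ee_pos: [0.6368, 0.1451, 0.0873]
eef_rot: [0.983, 0.185, -0.002, -0.0]
ft_force: [-0.4, 0.8, -0.2]
width: 0.0866
grip_force: 0.0
```

```bash
python3 - <<'E'
from h import *
print(tool([.6385,.143,.0555],np.radians(21+90)),readout.read_state()["ee_pos"],readout.read_state()["joint_vel"])
c=look("top"); p,f=fit_clip(c,.4786,.396,.558,.0095); print(p,f)
E
```

```text
(array([0.001 , 0.0026, 0.0318]), np.float64(0.00502917851656548)) [0.6368 0.1451 0.0873] [-0.002  -0.0189 -0.0078 -0.0269 -0.005   0.0164  0.0059]
[0.4783 0.3982 0.6188] -34.47057342529297
```

The clip sits in the middle of the coaster, within 1 mm in the same camera. Now the lens.

Request:
step_arm([
  [[0,0,0.005,0.001,0.002,0.015,100],[0,0,0.005,0.001,0.002,0.03,100],[0,0,0.005,0.001,0.002,0.03,100],[0,0,0.005,0.001,0.002,0.03,100]],
])

```text
time: 9.32
ee_pos: [0.6404, 0.1422, 0.0591]
eef_rot: [0.983, 0.181, 0.0, -0.0]
ft_force: [0.4, 0.2, 0.1]
width: 0.0871
grip_force: 0.0
```

```bash
python3 - <<'E'
from h import *
print(tool([.6385,.143,.0555],np.radians(21+90)),readout.read_state()["ee_pos"],readout.read_state()["joint_vel"])
E
```

```text
(array([-0.0015, -0.0015,  0.0036]), np.float64(-0.0026556345143884386)) [0.6404 0.1422 0.0591] [ 0.0016 -0.0074 -0.0052 -0.0054 -0.0003 -0.0001  0.0005]
```

Request:
step_arm([
  [[0,0,0,-0.0015,-0.001,0.0035,100],[0,0,0,-0.0015,-0.001,0.0035,100],[0,0,0,-0.0015,-0.001,0.0035,0],[0,0,0,-0.0015,-0.001,0.0035,0],[0,0,0,-0.0015,-0.001,0.0035,0],[0,0,0,-0.0015,-0.001,0.0035,0],[0,0,0,-0.0015,-0.001,0.0035,0],[0,0,0,-0.0015,-0.001,0.0035,0]],
], squeeze=15)

```text
time: 10.32
ee_pos: [0.6387, 0.1424, 0.0556]
eef_rot: [0.984, 0.181, 0.0, 0.0]
ft_force: [0.5, -0.5, -0.1]
width: 0.0518
grip_force: 15.0
```

```bash
python3 - <<'E'
from h import *
# target: acrylic tray, lens long axis along -20.5 deg
print(tool([.4234,.191,.1],np.radians(-20.5+90)),readout.read_state()["ee_pos"],readout.read_state()["joint_positions"])
E
```

```text
(array([-0.1839, -0.122 , -0.0445]), np.float64(0.7215821791968215)) [0.6387 0.1424 0.0556] [ 0.167   0.6394 -0.6277  1.5401  0.4054  1.0949 -1.7614]
```

The fingers, about 15 mm thick, would meet the acrylic tray's rim at this grip depth. I'll regrip 5 mm higher.

Request:
step_arm([
  [[0,0,0,0,0,0,80],[0,0,0,0,0,0,80],[0,0,0,0,0,-0.003,80],[0,0,0,0,0,-0.005,80],[0,0,0,0,0,-0.005,80],[0,0,0,0,0,-0.005,0],[0,0,0,0,0,-0.005,0],[0,0,0,0,0,-0.005,0],[0,0,0,0,0,-0.005,0],[0,0,0,0,0,-0.005,0]],
], squeeze=15)

```text
time: 11.58
ee_pos: [0.6386, 0.1424, 0.0605]
eef_rot: [0.984, 0.181, -0.0, 0.0]
ft_force: [0.7, 0.5, -1.1]
width: 0.0517
grip_force: 15.0
```

Request:
step_arm([
  [[0,0,0,0,0,-0.02,0],[0,0,-0.187,-0.02,-0.02,-0.06,0],[0,0,-0.373,-0.05,-0.04,-0.06,0],[0,0,-0.56,-0.09,-0.06,-0.06,0],[0,0,-0.746,-0.13,-0.09,-0.06,0],[0,0,-0.933,-0.16,-0.11,-0.06,0],[0,0,-1.12,-0.184,-0.122,-0.06,0],[0,0,-1.306,-0.184,-0.122,-0.06,0],[0,0,-1.493,-0.184,-0.122,-0.06,0],[0,0,-1.68,-0.184,-0.122,-0.06,0],[0,0,-1.866,-0.184,-0.122,-0.06,0],[0,0,-2.05,-0.184,-0.122,-0.06,0],[0,0,-2.24,-0.184,-0.122,-0.05,0],[0,0,-2.42,-0.184,-0.122,-0.02,0],[0,0,-2.42,-0.184,-0.122,-0.01,0],[0,0,-2.42,-0.184,-0.122,-0.01,0],[0,0,-2.42,-0.184,-0.122,-0.01,0]],
])

```text
time: 13.7
ee_pos: [0.4238, 0.1913, 0.0716]
eef_rot: [0.179, 0.984, 0.0, 0.001]
ft_force: [-0.7, -0.1, -0.4]
width: 0.0518
grip_force: 15.0
```

```bash
python3 - <<'E'
from h import *
print(tool([.4234,.191,.0345],np.radians(-20.5+90)),readout.read_state()["ee_pos"],readout.read_state()["joint_positions"])
c=look("wrist"); np.savez("vE.npz",**c)
cv2.imwrite("pics/E.png",c["img"][:,:,::-1])
E
```

```text
(array([ 0.0003, -0.0005,  0.0371]), np.float64(-0.002152358254428499)) [0.4238 0.1913 0.0716] [ 0.5442  0.4225 -1.2035  2.014   0.4675  1.0181  0.3249]
```

View pics/E.png

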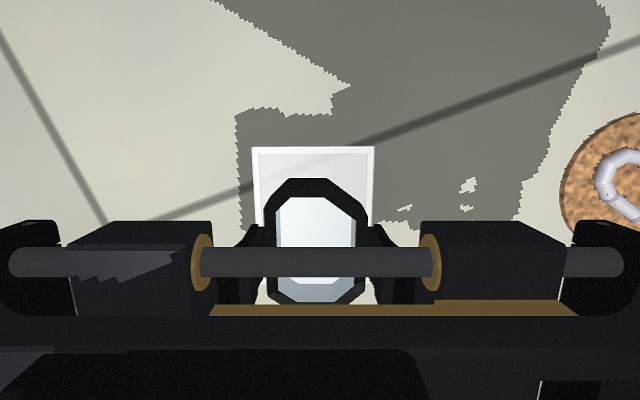

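The tray edge (253,147)–(373,148) is parallel to the fingers, and the lens is centred over the tray (column 316 against 313). Lowering.

Request:
step_arm([
  [[0,0,0,0.0003,-0.0005,0.015,0],[0,0,0,0.0003,-0.0005,0.027,0],[0,0,0,0.0003,-0.0005,0.034,0],[0,0,0,0.0003,-0.0005,0.036,0],[0,0,0,0.0003,-0.0005,0.036,0],[0,0,0,0.0003,-0.0005,0.036,0]],
])

```text
time: 14.5
ee_pos: [0.4229, 0.1907, 0.0345]
eef_rot: [0.178, 0.984, 0.0, 0.0]
ft_force: [0.2, 0.6, -0.4]
width: 0.0521
grip_force: 15.0
```

Request:
step_arm([
  [[0,0,0,0,0,0,100],[0,0,0,0,0,0,100],[0,0,0,0,0,0,100],[0,0,0,0,0,-0.015,100],[0,0,0,0,0,-0.06,100],[0,0,0.187,-0.02,0,-0.11,100],[0,0,0.373,-0.05,0,-0.15,100],[0,0,0.56,-0.09,-0.003,-0.185,100],[0,0,0.746,-0.12,-0.005,-0.185,100],[0,0,0.933,-0.15,-0.009,-0.185,100],[0,0,1.12,-0.18,-0.009,-0.185,100],[0,0,1.306,-0.189,-0.009,-0.185,100],[0,0,1.493,-0.189,-0.009,-0.185,100],[0,0,1.68,-0.189,-0.009,-0.185,100],[0,0,1.866,-0.189,-0.009,-0.185,100],[0,0,2.05,-0.189,-0.009,-0.185,100],[0,0,2.185,-0.189,-0.009,-0.185,100],[0,0,2.185,-0.189,-0.009,-0.185,100],[0,0,2.185,-0.189,-0.009,-0.185,100]],
])

```text
time: 16.88
ee_pos: [0.5966, 0.1161, 0.2201]
eef_rot: [0.955, 0.297, 0.0, -0.0]
ft_force: [0.2, 0.1, 0.2]
width: 0.0869
grip_force: 0.0
```

```bash
python3 - <<'E'
from h import *
s=readout.read_state(); print(s["ee_pos"],s["joint_positions"])
c=look("wrist"); np.savez("vF.npz",**c)
im=rectify(c,.55,.72,.04,.24,.03,3500); cv2.imwrite("pics/F.png",im)
t=look("top"); np.savez("t1.npz",**t)
big=rectify(t,.36,.5,.12,.26,.02,3000); cv2.imwrite("pics/F2.png",np.hstack([cv2.resize(im,(494,420)),cv2.resize(big,(300,420))[:, :300]]))
E
```

```text
[0.5966 0.1161 0.2201] [ 0.3153  0.4049 -0.753   1.5123  0.2805  1.335  -1.4314]
```

View pics/F2.png

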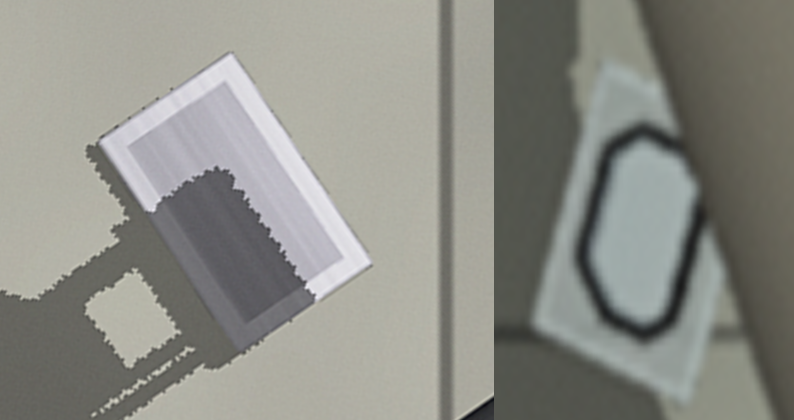

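The tin (corners (232,53), (100,140), (372,265), (240,350) at 2470 px/m) is at (0.638, 0.1445), yaw 33.6°. The lens sits well in its tray.

Request:
step_arm([
  [[0,0,0.017,0.05,0,0.05,100],[0,0,0.017,0.05,0,0.1,100],[0,0,0.017,0.05,0,0.14,100],[0,0,0.017,0.05,0,0.15,100],[0,0,0.017,0.05,0,0.15,100]],
])

```text
time: 17.6
ee_pos: [0.6382, 0.1442, 0.0703]
eef_rot: [0.958, 0.287, 0.0, -0.0]
ft_force: [0.3, -0.3, 0.4]
width: 0.0873
grip_force: 0.0
```

```bash
python3 - <<'E'
from h import *
print(tool([.6383,.1445,.033],np.radians(33.6+90)),readout.read_state()["ee_pos"])
E
```

```text
(array([ 0.0002, -0.0002,  0.0373]), np.float64(-0.004212248197790203)) [0.6382 0.1442 0.0703]
```

Request:
step_arm([
  [[0,0,-0.004,0,0,0.02,100],[0,0,-0.004,0,0,0.037,100],[0,0,-0.004,0,0,0.037,100],[0,0,-0.004,0,0,0.037,100],[0,0,-0.004,0,0,0.037,0],[0,0,-0.004,0,0,0.037,0],[0,0,-0.004,0,0,0.037,0],[0,0,-0.004,0,0,0.037,0],[0,0,-0.004,0,0,0.037,0]],
], squeeze=25)

```text
time: 18.73
ee_pos: [0.6381, 0.1441, 0.0328]
eef_rot: [0.957, 0.289, 0.0, 0.0]
ft_force: [-0.1, -0.6, 2.3]
width: 0.0654
grip_force: 25.0
```

```bash
python3 - <<'E'
from h import *
print(tool([.4887,-.4227,.12],np.radians(2.4+90)),readout.read_state()["ee_pos"],readout.read_state()["joint_positions"])
E
```

```text
(array([-0.4378,  0.3897, -0.0872]), np.float64(0.543845993693691)) [0.6381 0.1441 0.0328] [ 0.1868  0.6791 -0.6609  1.5514  0.4556  1.0691 -1.5737]
```

Request:
step_arm([
  [[0,0,0,0,0,-0.03,0],[0,0,0,0,0,-0.085,0],[0,0,0.06,-0.044,0.039,-0.087,0],[0,0,0.12,-0.088,0.078,-0.087,0],[0,0,0.18,-0.131,0.117,-0.087,0],[0,0,0.24,-0.175,0.156,-0.087,0],[0,0,0.3,-0.219,0.195,-0.087,0],[0,0,0.36,-0.263,0.234,-0.087,0],[0,0,0.42,-0.306,0.273,-0.087,0],[0,0,0.48,-0.35,0.312,-0.087,0],[0,0,0.544,-0.394,0.35,-0.087,0],[0,0,0.544,-0.438,0.39,-0.087,0],[0,0,0.544,-0.438,0.39,-0.06,0],[0,0,0.544,-0.438,0.39,-0.045,0],[0,0,0.544,-0.438,0.39,-0.045,0],[0,0,0.544,-0.438,0.39,-0.045,0]],
])

```text
time: 20.72
ee_pos: [0.4896, -0.4223, 0.0785]
eef_rot: [1.0, 0.022, 0.0, 0.0]
ft_force: [1.2, 0.1, -1.6]
width: 0.066
grip_force: 25.0
```

```bash
python3 - <<'E'
from h import *
print(tool([.4887,-.4227,.038],np.radians(2.4+90)),readout.read_state()["ee_pos"],readout.read_state()["joint_positions"])
c=look("wrist"); np.savez("vG.npz",**c)
cv2.imwrite("pics/G.png",c["img"][:,:,::-1])
E
```

```text
(array([-0.0009,  0.0004,  0.0405]), np.float64(0.00150714125598439)) [ 0.4896 -0.4223  0.0785] [ 0.971   0.5515 -0.4405  1.5576  0.2547  1.0888 -1.0581]
```

View pics/G.png

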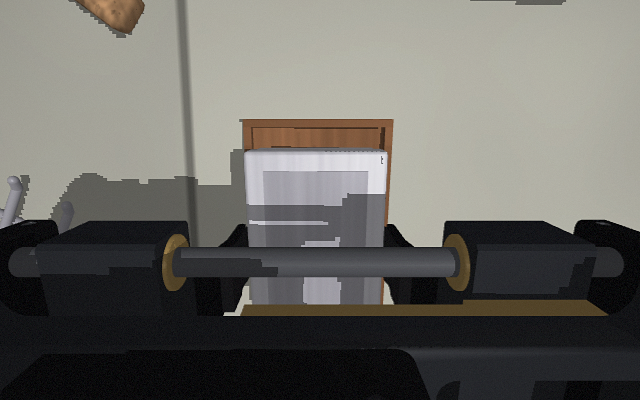

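The tray edge spans columns 243–393 and the tin 245–387, so they are centred and parallel. Lowering.

Request:
step_arm([
  [[0,0,0.002,-0.001,0.001,0.018,0],[0,0,0.002,-0.001,0.001,0.03,0],[0,0,0.002,-0.001,0.001,0.037,0],[0,0,0.002,-0.001,0.001,0.0395,0],[0,0,0.002,-0.001,0.001,0.0395,0],[0,0,0.002,-0.001,0.001,0.0395,0]],
])

```text
time: 21.52
ee_pos: [0.4879, -0.4242, 0.0383]
eef_rot: [1.0, 0.02, 0.0, 0.0]
ft_force: [-0.2, 0.7, -1.4]
width: 0.0657
grip_force: 25.0
```

Request:
step_arm([
  [[0,0,0,0.001,-0.001,0.0003,0],[0,0,0,0.001,-0.001,0.0003,0],[0,0,0,0.001,-0.001,0.0003,100],[0,0,0,0.001,-0.001,0.0003,100],[0,0,0,0.001,-0.001,0.0003,100],[0,0,0,0.001,-0.001,-0.02,100],[0,0,0,0,0,-0.08,100],[0,0,-0.087,-0.01,-0.06,-0.14,100],[0,0,-0.174,-0.016,-0.12,-0.172,100],[0,0,-0.26,-0.022,-0.18,-0.172,100],[0,0,-0.348,-0.028,-0.24,-0.172,100],[0,0,-0.435,-0.034,-0.3,-0.172,100],[0,0,-0.522,-0.04,-0.36,-0.172,100],[0,0,-0.522,-0.047,-0.403,-0.172,100],[0,0,-0.522,-0.047,-0.403,-0.172,100],[0,0,-0.522,-0.047,-0.403,-0.172,100],[0,0,-0.522,-0.047,-0.403,-0.172,100]],
])

```text
time: 23.65
ee_pos: [0.4249, -0.0243, 0.2104]
eef_rot: [0.961, 0.276, 0.0, 0.0]
ft_force: [-0.5, -1.4, -0.2]
width: 0.0871
grip_force: 0.0
```

```bash
python3 - <<'E'
from h import *
s=readout.read_state(); print(s["ee_pos"],s["eef_rot"],s["joint_positions"])
c=look("wrist"); np.savez("vH.npz",**c)
im=rectify(c,.38,.55,-.1,.1,.05,2500); 
t=look("top"); b=rectify(t,.42,.56,-.48,-.36,.03,3000)
cv2.imwrite("pics/H.png",np.hstack([im,cv2.resize(b,(300,425))]))
E
```

```text
[ 0.4249 -0.0243  0.2104] [0.9611 0.2763 0.0001 0.0001] [ 0.8163 -0.0657 -0.8197  1.9632 -0.0509  1.2233 -0.9958]
```

View pics/H.png

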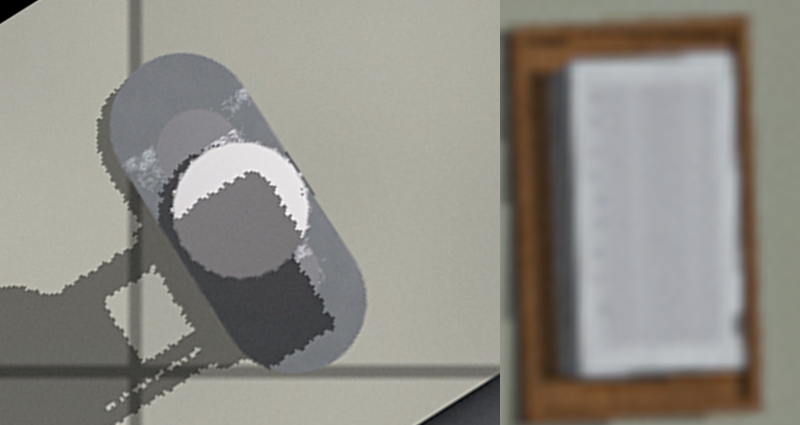

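The tin is centred in its tray once parallax is allowed for. The pot top centre is (241,209), which gives (0.4662, 0.0036). The case end circles are at (182,126) and (293,300), so its yaw is about 32.5°.

Request:
step_arm([
  [[0,0,0,0.025,-0.001,0.04,100],[0,0,0,0.05,-0.0015,0.08,100],[0,0,0,0.05,-0.0015,0.11,100],[0,0,0,0.05,-0.0015,0.12,100],[0,0,0,0.05,-0.0015,0.12,100],[0,0,0,0.05,-0.0015,0.12,100]],
])

```text
time: 24.5
ee_pos: [0.4669, 0.0043, 0.0913]
eef_rot: [0.961, 0.277, 0.001, 0.001]
ft_force: [0.2, 1.0, -0.0]
width: 0.0872
grip_force: 0.0
```

```bash
python3 - <<'E'
from h import *
c=dict(np.load("vH.npz"))
def C(col,row,z):
    P=np.array([[.55-row/2500,.1-col/2500,.05]]); return px2w(c,w2px(c,P),z)[0]
a,b=C(182,126,.03),C(293,300,.03); print((a+b)/2,np.linalg.norm(a-b),np.degrees(np.arctan2(*(a-b)[[1,0]])))
print(tool([.4662,.0036,.060]),readout.read_state()["ee_pos"])
E
```

```text
[0.4637 0.0045 0.03  ] 0.08802698895422406 32.53506715793502
(array([-0.001 ,  0.0002,  0.0313]), None) [0.4669 0.0043 0.0913]
```

Request:
step_arm([
  [[0,0,0,-0.001,0,0.018,100],[0,0,0,-0.001,0,0.031,100],[0,0,0,-0.001,0,0.031,100],[0,0,0,-0.001,0,0.031,0],[0,0,0,-0.001,0,0.031,0],[0,0,0,-0.001,0,0.031,0],[0,0,0,-0.001,0,0.031,0],[0,0,0,-0.001,0,0.031,0],[0,0,0,-0.001,0,0.031,0]],
], squeeze=15)

```text
time: 25.62
ee_pos: [0.4655, 0.0041, 0.0592]
eef_rot: [0.961, 0.277, 0.0, 0.0]
ft_force: [-0.7, -0.7, 3.1]
width: 0.0551
grip_force: 15.0
```

```bash
python3 - <<'E'
from h import *
print(tool([.648,-.150,.1]),readout.read_state()["ee_pos"])
E
```

```text
(array([ 0.0724,  0.2276, -0.0407]), None) [0.4655 0.0041 0.0592]
```

Request:
step_arm([
  [[0,0,0,0,0,-0.03,0],[0,0,0,0.005,0.015,-0.06,0],[0,0,0,0.024,0.07,-0.06,0],[0,0,0,0.042,0.13,-0.06,0],[0,0,0,0.06,0.185,-0.06,0],[0,0,0,0.072,0.2276,-0.055,0],[0,0,0,0.072,0.2276,-0.03,0],[0,0,0,0.072,0.2276,-0.01,0],[0,0,0,0.072,0.2276,-0.01,0],[0,0,0,0.072,0.2276,-0.01,0]],
])

```text
time: 26.88
ee_pos: [0.6477, -0.1497, 0.07]
eef_rot: [0.961, 0.278, 0.0, 0.0]
ft_force: [0.0, 0.6, -1.3]
width: 0.0551
grip_force: 15.0
```

```bash
python3 - <<'E'
from h import *
print(tool([.648,-.150,.0334]),readout.read_state()["ee_pos"])
E
```

```text
(array([0.    , 0.0004, 0.0366]), None) [ 0.6477 -0.1497  0.07  ]
```

Request:
step_arm([
  [[0,0,0,0,0,0.015,0],[0,0,0,0,0,0.028,0],[0,0,0,0,0,0.034,0],[0,0,0,0,0,0.0362,0],[0,0,0,0,0,0.0362,0],[0,0,0,0,0,0.0362,0]],
])

```text
time: 27.62
ee_pos: [0.6476, -0.1501, 0.0332]
eef_rot: [0.961, 0.277, 0.0, 0.0]
ft_force: [-3.5, 0.5, 4.3]
width: 0.0553
grip_force: 15.0
```

Request:
step_arm([
  [[0,0,0,0,0,0,100],[0,0,0,0,0,0,100],[0,0,0,0,0,0,100],[0,0,0,0,0,-0.015,100],[0,0,0,0,0,-0.06,100],[0,0,0,-0.03,-0.05,-0.1,100],[0,0,0,-0.05,-0.09,-0.14,100],[0,0,0,-0.08,-0.14,-0.177,100],[0,0,0,-0.1,-0.18,-0.177,100],[0,0,0,-0.122,-0.225,-0.177,100],[0,0,0,-0.122,-0.225,-0.177,100],[0,0,0,-0.122,-0.225,-0.177,100]],
])

```text
time: 29.12
ee_pos: [0.4249, -0.025, 0.2107]
eef_rot: [0.961, 0.277, 0.001, 0.001]
ft_force: [0.9, -0.0, 1.0]
width: 0.0868
grip_force: 0.0
```

```bash
python3 - <<'E'
from h import *
s=readout.read_state(); print(s["ee_pos"],s["eef_rot"],s["joint_positions"])
c=look("wrist"); np.savez("vI.npz",**c)
im=rectify(c,.33,.54,-.28,.06,.03,2300)
t=look("top"); b=rectify(t,.6,.7,-.2,-.1,.02,2000)
im[:200,-200:]=b
cv2.imwrite("pics/I.png",im)
E
```

```text
[ 0.4249 -0.025   0.2107] [0.9608 0.2772 0.0006 0.0011] [ 0.9191 -0.0695 -0.9139  1.9603 -0.0567  1.2226 -0.9834]Traceback (most recent call last):
  File "<stdin>", line 6, in <module>
ValueError: could not broadcast input array from shape (199,200,3) into shape (200,200,3)
```

```bash
python3 - <<'E'
from h import *
c=dict(np.load("vI.npz"))
im=rectify(c,.33,.54,-.28,.06,.03,2300)
t=look("top"); b=rectify(t,.6,.7,-.2,-.1,.02,2000)
im[:199,-200:]=b[:199,:200]
cv2.imwrite("pics/I.png",im)
E
```

```text
(no output)
```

View pics/I.png

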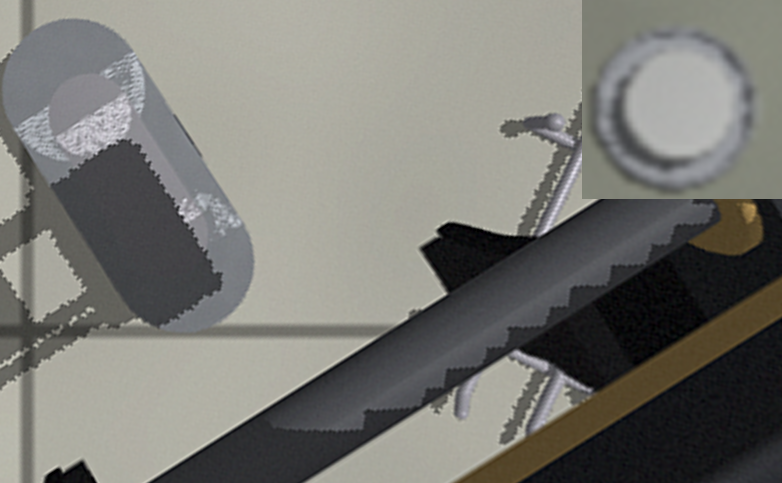

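The pot is centred in the dish, under 1 mm after parallax. The case end circles are at (73,89) and (182,260), which gives (0.464, 0.0044), yaw 32.5°. It is undisturbed.

Request:
step_arm([
  [[0,0,-0.005,0.025,-0.002,0.05,100],[0,0,-0.005,0.049,-0.004,0.1,100],[0,0,-0.005,0.049,-0.004,0.13,100],[0,0,-0.005,0.049,-0.004,0.14,100],[0,0,-0.005,0.049,-0.004,0.14,100],[0,0,-0.005,0.049,-0.004,0.14,100]],
])

```text
time: 30.02
ee_pos: [0.4647, 0.0045, 0.0711]
eef_rot: [0.96, 0.279, 0.001, 0.001]
ft_force: [1.0, -0.2, 0.4]
width: 0.087
grip_force: 0.0
```

```bash
python3 - <<'E'
from h import *
print(tool([.464,.0044,.031],np.radians(32.5+90)),readout.read_state()["ee_pos"])
E
```

```text
(array([-0.0007, -0.0003,  0.0401]), np.float64(-0.0010309346907471095)) [0.4647 0.0045 0.0711]
```

Request:
step_arm([
  [[0,0,0,0,0,0.02,100],[0,0,0,-0.0005,0,0.04,100],[0,0,0,-0.0005,0,0.04,100],[0,0,0,-0.0005,0,0.04,100],[0,0,0,-0.0005,0,0.04,0],[0,0,0,-0.0005,0,0.04,0],[0,0,0,-0.0005,0,0.04,0],[0,0,0,-0.0005,0,0.04,0],[0,0,0,-0.0005,0,0.04,0]],
], squeeze=25)

```text
time: 31.15
ee_pos: [0.4635, 0.0044, 0.03]
eef_rot: [0.96, 0.28, 0.0, 0.0]
ft_force: [-1.3, -0.5, 4.6]
width: 0.0616
grip_force: 25.0
```

```bash
python3 - <<'E'
from h import *
print(tool([.422,-.2015,.1],np.radians(-25.2+90)),readout.read_state()["ee_pos"],readout.read_state()["joint_positions"])
# refine the cradle: fit model wires in views A and B (bright against floor)
E
```

```text
(array([-0.1456,  0.1515, -0.0699]), np.float64(1.0065595844552888)) [0.4635 0.0044 0.03  ] [ 0.7083  0.3744 -0.9037  2.0511  0.3798  0.8882 -1.4109]
```

Request:
step_arm([
  [[0,0,0,0,0,-0.03,0],[0,0,0,0,0,-0.07,0],[0,0,0.17,-0.02,0.02,-0.07,0],[0,0,0.34,-0.05,0.05,-0.07,0],[0,0,0.51,-0.08,0.08,-0.07,0],[0,0,0.68,-0.11,0.11,-0.07,0],[0,0,0.85,-0.14,0.14,-0.07,0],[0,0,1.007,-0.1456,0.1515,-0.07,0],[0,0,1.007,-0.1456,0.1515,-0.07,0],[0,0,1.007,-0.1456,0.1515,-0.07,0],[0,0,1.007,-0.1456,0.1515,-0.07,0]],
])

```text
time: 32.52
ee_pos: [0.422, -0.2004, 0.0998]
eef_rot: [0.976, -0.217, -0.0, -0.0]
ft_force: [-0.3, 0.0, -1.3]
width: 0.0619
grip_force: 25.0
```

```bash
python3 - <<'E'
from h import *
print(tool([.4225,-.2015,.042],np.radians(-25.2+90)),readout.read_state()["ee_pos"],readout.read_state()["joint_positions"])
c=look("wrist"); np.savez("vJ.npz",**c)
im=c["img"][:,:,::-1].copy()
ca,sa=np.cos(np.radians(-25.2)),np.sin(np.radians(-25.2))
for x,y in [(50,42),(50,-42)]:
  for z in (.0,.025):
    P=np.array([[.4225+(x*ca-y*sa)/1e3,-.2015+(x*sa+y*ca)/1e3,z]]); q=w2px(c,P)[0]; print(x,y,z,q); cv2.circle(im,tuple(int(v) for v in np.round(q)),4,(0,0,255),1)
for y in (-18,18):
    P=np.array([[.4225+(88*ca-y*sa)/1e3,-.2015+(88*sa+y*ca)/1e3,.009]]); q=w2px(c,P)[0]; cv2.circle(im,tuple(int(v) for v in np.round(q)),4,(255,0,0),1)
cv2.imwrite("pics/J.png",im)
E
```

```text
(array([0.0009, 0.0007, 0.0578]), np.float64(0.0032374175223250923)) [ 0.422  -0.2004  0.0998] [ 1.0153  0.1967 -0.7162  1.9996  0.153   0.9984 -1.782 ]
50 42 0.0 [261.9279 138.3897]
50 42 0.025 [255.8286 140.8137]
50 -42 0.0 [374.0676 138.7665]
50 -42 0.025 [380.7031 141.2324]
```

View pics/J.png

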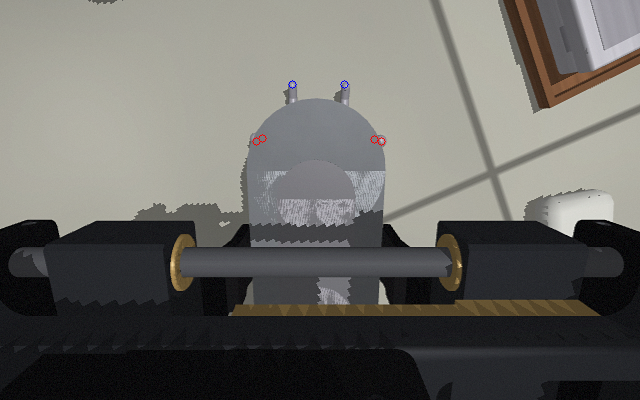

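The predicted wire ends (blue, (292,84) and (344,84)) lie exactly on the wires, and the case (columns 248–385) is centred. Lowering.

Request:
step_arm([
  [[0,0,0.003,0.001,0.0007,0.02,0],[0,0,0.003,0.001,0.0007,0.035,0],[0,0,0.003,0.001,0.0007,0.048,0],[0,0,0.003,0.001,0.0007,0.055,0],[0,0,0.003,0.001,0.0007,0.0572,0],[0,0,0.003,0.001,0.0007,0.0572,0],[0,0,0.003,0.001,0.0007,0.0572,0]],
])

```text
time: 33.45
ee_pos: [0.4227, -0.2027, 0.0431]
eef_rot: [0.976, -0.22, 0.0, 0.0]
ft_force: [0.8, -0.6, -1.8]
width: 0.0616
grip_force: 25.0
```

Request:
step_arm([
  [[0,0,0,-0.0005,-0.001,0.001,0],[0,0,0,-0.0005,-0.001,0.0015,0],[0,0,0,-0.0005,-0.001,0.0015,0],[0,0,0,-0.0005,-0.001,0.0015,0]],
])

```text
time: 33.95
ee_pos: [0.4227, -0.2016, 0.042]
eef_rot: [0.976, -0.22, 0.0, 0.0]
ft_force: [-3.9, 1.2, 9.4]
width: 0.0617
grip_force: 25.0
```

Request:
step_arm([
  [[0,0,0,0,0,-0.0008,0],[0,0,0,0,0,-0.0008,100],[0,0,0,0,0,-0.0008,100],[0,0,0,0,0,-0.0008,100],[0,0,0,0,0,-0.0008,100],[0,0,0,0,0,-0.02,100],[0,0,0,0,0,-0.08,100],[0,0,0,0,0,-0.14,100],[0,0,0,0,0.06,-0.2,100],[0,0,0,0.002,0.12,-0.2,100],[0,0,0,0.003,0.18,-0.2,100],[0,0,0,0.003,0.24,-0.2,100],[0,0,0,0.005,0.3,-0.2,100],[0,0,0,0.005,0.36,-0.2,100],[0,0,0,0.005,0.4,-0.2,100],[0,0,0,0.005,0.4,-0.2,100],[0,0,0,0.005,0.4,-0.2,100]],
])

```text
time: 36.08
ee_pos: [0.256, -0.5643, 0.2409]
eef_rot: [0.976, -0.219, 0.0, -0.0]
ft_force: [0.4, 0.6, -0.7]
width: 0.087
grip_force: 0.0
```

```bash
python3 - <<'E'
from h import *
c=look("top"); im=rectify(c,.28,.70,-.5,.46,.02,820)
cv2.imwrite("pics/K.png",im)
E
```

```text
(no output)
```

View pics/K.png

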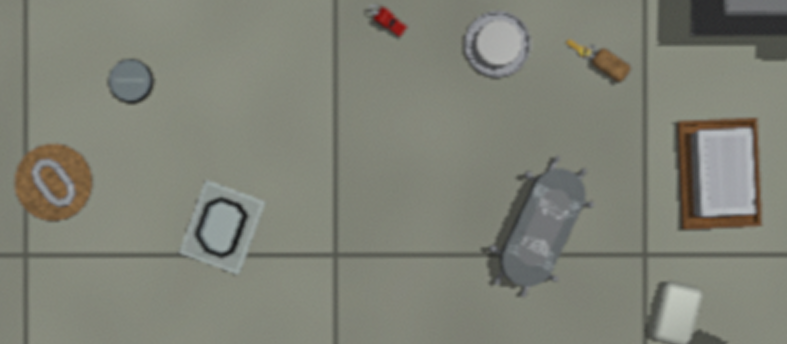

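All five pieces are in their places: clip (53,183), lens (222,227), pot (499,42), case (543,228) and tin (724,172). They are centred, aligned and released, so I'm handing in.

```bash
python3 -c "
from bench import r
print(r.close_job())"
```

```text
the job is handed in; nothing more can be done
None
```

The job is handed in at about 36 s of the 123 s allowed: the case, tin, lens, pot and clip are each set down and released in the middle of their own places, right way up, as the final top picture shows.

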